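# Turn a cleaned cover plate over with a flat lifter

## Robot

A 7-joint arm with a two-finger parallel gripper is mounted at the origin on the work surface. World frame = base frame: x ahead of the robot, y to its left, z up, the work surface at z = 0. Lengths are in m, angles in rad, forces in N, time in s.
With the tool pointing down it reaches from about 0.4 to 0.85 m from the base axis. Payload 10.4 kg.
Tool frame: the origin (TCP) lies at the very end of the fingers, on their centre line; the grasp point (between the pads) lies r.tcp_to_grasp behind it (r.tcp_to_grasp is the distance from the TCP to the grasp point, in m); z points along the fingers, y is the line along which they close (so a half turn about z gives the same grasp; the last joint's range is limited). The gripper opens to 87 mm and grips with 3 to 60 N. Pads are 19 mm wide; open, the fingers measure 117 mm over their backs; the gripper's body (75 mm by 190 mm) begins 51 mm behind the grasp point.
Start: joints at [-1.169, 0.332, -0.065, 1.46, 0.022, 1.35, -0.088], TCP at [0.258, 0.569, 0.188] pointing down, gripper open.
Joint ranges: [-2.6, 2.6], [-0.5, 2.12], [-1.47, 1.34], [0.16, 2.42], [-1.27, 4.41], [0.06, 2.06], [-2.6, 2.6]. Speed limits (rad/s): [2.22, 2.22, 2.79, 2.79, 3.14, 3.14, 3.14].

## Interface

Orientations are given as a unit quaternion [x, y, z, w].
In Python, from bench import monitor, cams, ticket, r gives the robot as it stands.
- The arm moves only by the shell command python3 -m crank 'ROWS' [OPENING] [FORCE]. ROWS is a JSON object whose one key "steps" holds a list of rows, each a list of 2 entries, a list of its own where there are three numbers: the shift along the world's x, y, z in units of 25 mm (1.0 is 25 mm), then the turn, a rotation vector about the world's x, y, z in units of 5 degrees (1.0 is 5 degrees). In form: {"steps": [[[x, y, z], [ax, ay, az]], ...]}. A call has 1 to 10 rows; each row shifts and turns the commanded pose from where the row before left it; what a row does not reach is not made up. A row lasts 1/12 s, in which the tool goes at most 41.7 mm and 7.16 degrees, less where a joint would pass 70% of its speed; a pose out of reach is approached as far as the arm can. A call is refused whole if a number of a shift passes 1 or a number of a turn 1, either way. A call with a gripper value outside its range is refused whole. OPENING is the finger opening in mm, from 0 to 87, set as the call begins (- or left out, the last holds). The fingers move at their own pace and stop on an object; FORCE is the grip in N (left out, the last holds). Time passes only in rows, so rows that do not move let the fingers close. It gives the time, the measured TCP pose, the force, the opening and the grip force at its end, in the units of the state.
- monitor.read_state(): the state, without advancing time (a new reading comes with each control period).
- cams.camera(name): name is "side" or "top"; returns a dict with "pixels" (420x560x3 uint8, blue, green, red), "z_map" (420x560 float32, m along the optical axis (not along the pixel's ray), 0 where there is no reading), "vfov" (degrees; the focal length in pixels is half the picture's height over the tangent of half this angle, whatever the lens; pixels are square), "cx", "cy" (the principal point, pixels), "k1" (the pictures are not rectified: a ray, as slopes to the right and down, at radius r is drawn at 1 + k1 r^2 times it, then the intrinsics apply), "T" (4x4, takes a point from camera to world coordinates). Camera axes: x right, y up, looking along -z (the intrinsics and any distortion apply to the point x, -y, -z); pixel columns grow to the right and rows downward; lengths in m; the calibration is good to about 2 mm. A picture is of the moment at which its call begins.
- ticket.close_job(): hands the job in; it is judged then, once.
The state is a dict: "time": time; "joint_positions": joint angles; "joint_vel": joint speeds; "joint_torque": joint torques, N m; "ee_pos": TCP position; "eef_rot": TCP orientation; "ft_force": force on the tool from outside, world axes, zero at the start; "torque": the same for the moment, N m; "width": finger opening in m; "grip_force": force on a finger pad.
Only numpy, scipy, OpenCV 4.12 (cv2) and the standard library are available. Lean on these libraries where they do the work, as an engineer would, in place of code of your own. Each camera call takes 0.05 s, during which the arm holds its last target. There are 200 camera calls.

## Task

Take the orange-handled lifter off the black mat, slide its blade along the jig's bed under the red plate's edge farthest from the blue landing, press the plate home against the step with about 8 N for half a second, then lift and tip it over the step so that it ends flat and square on the landing, brass pad up. Never touch the cleaned plate with the gripper and never force the blade against jig or plate (under 20 N). Lay the lifter back flat on the mat and leave the other things alone.

Things in the scene. Friction and masses are not known exactly. Their poses are not given: they have to be found in the camera images.
- jig: Fixed turning jig, 144 mm wide (x), 240 long (y), z up. Origin on the bench under the foot of the step, mid width. Aluminium bed from y = -130 mm to 0, top 20 mm above the origin; blue landing from y = 0 to +110 mm, top 29 mm above it; so an upright step face 9 mm high at y = 0. The plate turns over towards +y. Yaw within 0.4 rad of zero.
- plate: Loose, 0.25-0.45 kg: red flange 90 x 64 x 5 mm (x, y, z) on a brass-coloured pad 70 x 40 x 4, welded on up to 6 mm off centre in y. Origin 9 mm under mid flange top, z to the flange. Starts pad down on the bed, square to the jig within 0.1 rad, 8-22 mm off the step: below each long edge a gap 4 mm high, 6-18 deep. Home: far flange edge on the step face. Slides with a few N.
- lifter: Loose lifter like a plasterer's trowel, 0.22 kg: steel blade 140 x 40 x 2 mm; above it, on two 10 mm posts at x = +-32 mm, an orange grip bar 88 (x) x 20 (y) mm, 24 to 46 mm above the blade's underside. Origin on that underside, below mid grip; x to the tip, 95 mm ahead (rear end 45 mm behind); z up. Starts flat on the mat, tip to world +y within 0.4 rad.
- blade_tip (a point): Middle of the front edge of the lifter's blade, on its underside; axes as the lifter's. As the blade lifts it, the plate rocks on the pad's far edge and slips back up to 4 mm from the step, then stands up in the corner at the step's foot; past upright it tips over the step's top corner and falls on its red face, about 9 mm of it overhanging the bed.
- mat: Black rubber mat fixed on the bench, 240 (its x) x 140 (its y) x 4 mm thick; origin at the centre of its underside. The lifter's place.
- bin: Yellow open bin with short steel bars in it, 100 x 100 x 55 mm, origin under its centre. Leave alone.
- spray: Aluminium can with green label, 54 mm in diameter, 150 mm high, origin under its centre. Leave alone.
- square: Steel L-shaped square, legs 90 mm and 84 mm, 30 mm high, origin on the bench near the middle of the L's bounding square. Leave alone.
Mind the look-alikes: they are no part of the job. Several things have the shape of the plate; the one meant has the colours described above. What is shaped like the lifter but brown is not meant.

How it is judged:
By the outcome, as a careful person would: the job done as asked, in the order asked, and still so for the second after the job is handed in, with the robot touching nothing.
It also fails if it takes over 72 s, if anything falls off the work surface, if the arm or the gripper's body presses on something with over 40 N, if the wrist force passes 120 N, or if a joint passes its speed limit or range.

## Working session

There is one attempt and no reset: what is moved stays moved. The work goes in short steps, Python scripts to look and compute and a shell command to move; the robot and the scene stay as the last step left them, time stands still between calls to the robot, and variables do not carry over. Pictures are saved under pics/ and viewed, at most 10 in all, crops included, and the job is handed in when it is done.

```bash
ls; mkdir -p pics; cat > h.py <<'E'
import numpy as np, cv2
from bench import monitor, cams, ticket, r
def snap(n):
    c=cams.camera(n); im=np.array(c["pixels"]); return c,im
def ray(c,u,v):
    f=c["pixels"].shape[0]/2/np.tan(np.radians(c["vfov"])/2)
    K=np.array([[f,0,c["cx"]],[0,f,c["cy"]],[0,0,1]])
    p=cv2.undistortPoints(np.array([[[u,v]]],float),K,np.array([c["k1"],0,0,0,0.]))[0,0]
    T=np.array(c["T"]); return T[:3,3],T[:3,:3]@np.array([p[0],-p[1],-1])
def onz(c,u,v,z):
    o,d=ray(c,u,v); return o+d*(z-o[2])/d[2]
def dep(c,u,v):
    o,d=ray(c,u,v); return o+d*float(c["z_map"][int(round(v)),int(round(u))])
def cloud(c):
    h,w=c["z_map"].shape
    f=h/2/np.tan(np.radians(c["vfov"])/2)
    K=np.array([[f,0,c["cx"]],[0,f,c["cy"]],[0,0,1]])
    uv=np.stack(np.meshgrid(np.arange(w),np.arange(h)),-1).reshape(-1,1,2).astype(float)
    p=cv2.undistortPoints(uv,K,np.array([c["k1"],0,0,0,0.]))[:,0]
    T=np.array(c["T"]); d=np.c_[p[:,0],-p[:,1],-np.ones(len(p))]*c["z_map"].reshape(-1,1)
    return (d@T[:3,:3].T+T[:3,3]).reshape(h,w,3)
E
python3 - <<'E'
from h import *
a=[]
for n in("top","side"):
    c,im=snap(n); cv2.imwrite(f"pics/{n}0.png",im); print(n,c["vfov"],c["cx"],c["cy"],c["k1"],np.round(c["T"],3).tolist())
s=monitor.read_state(); print(s, r.tcp_to_grasp)
E
```

```text
pics
top 53.491783395078954 283.68331368891603 212.23472008870334 -0.11631956960439514 [[-0.013, 0.989, -0.144, 0.414], [-1.0, -0.015, -0.011, -0.062], [-0.013, 0.144, 0.989, 1.079], [0.0, 0.0, 0.0, 1.0]]
side 56.831198481674335 282.91685873226135 206.86606742366325 -0.03990301253649474 [[-0.984, 0.131, -0.121, 0.449], [-0.179, -0.715, 0.675, 0.581], [0.002, 0.686, 0.727, 0.743], [0.0, 0.0, 0.0, 1.0]]
{'time': 0.1, 'joint_positions': array([-1.16862427,  0.33275084, -0.06467586,  1.46085483,  0.02162204,
        1.3499064 , -0.08849577]), 'joint_vel': array([ 0.00244817, -0.00097545,  0.00177405, -0.00320009,  0.00046462,
        0.0001068 ,  0.00035142]), 'joint_torque': array([ 5.86868009e-04, -6.24542284e+01,  2.41175957e-02, -3.90723217e+01,
       -6.14709291e-02,  3.65690805e-02,  6.95886365e-05]), 'ee_pos': array([0.25743726, 0.56909322, 0.18757079]), 'eef_rot': array([ 2.10790231e-01,  9.77531127e-01, -6.05678487e-04, -8.65308726e-05]), 'ft_force': array([ 0.34765637, -0.2740283 , -0.15790822]), 'torque': array([-0.01504619, -0.03642081, -0.05660777]), 'grip_force': 0.0, 'width': 0.08686781866599597} 0.0187
```

View pics/top0.png

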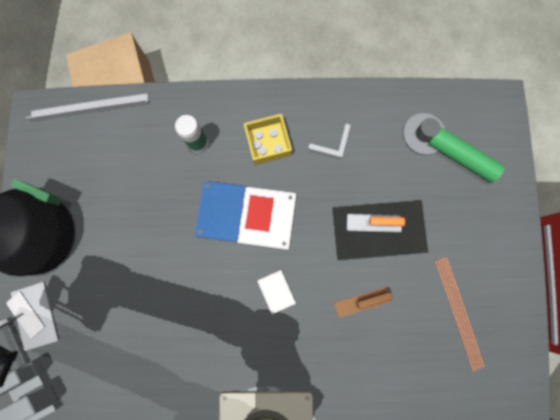

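View pics/side0.png

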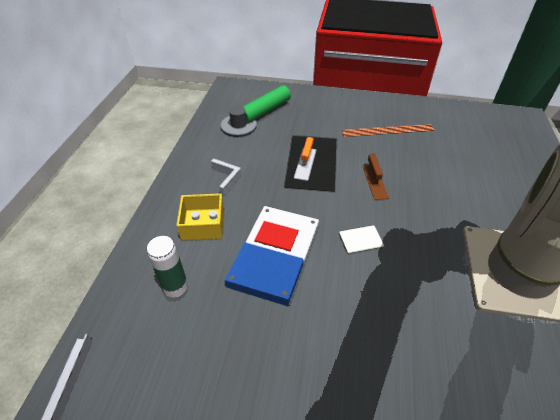

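Top view: the lifter candidates are orange-handled at (388,221) on the black mat and brown at (365,302). The plate candidates are red at (260,213) on the jig and white at (277,291). By the description I choose the orange lifter and the red plate. The jig's blue landing is at (218,212), towards +y. Next I measure and crop.

```bash
cat >> h.py <<'E'
M={'orange':lambda h:(h[...,0]>5)&(h[...,0]<17)&(h[...,1]>190)&(h[...,2]>170),
'red':lambda h:((h[...,0]<4)|(h[...,0]>175))&(h[...,1]>180)&(h[...,2]>120),
'blue':lambda h:(h[...,0]>100)&(h[...,0]<122)&(h[...,1]>150)&(h[...,2]>80),
'bed':lambda h:(h[...,1]<40)&(h[...,2]>190),
'blade':lambda h:(h[...,1]<50)&(h[...,2]>140),
'black':lambda h:(h[...,2]<28)}
def corners(c,im,k,roi):
    u0,v0,u1,v1=roi; hsv=cv2.cvtColor(im,cv2.COLOR_BGR2HSV)
    m=np.zeros(im.shape[:2],np.uint8); m[v0:v1,u0:u1]=M[k](hsv)[v0:v1,u0:u1]*255
    cs,_=cv2.findContours(m,cv2.RETR_EXTERNAL,cv2.CHAIN_APPROX_NONE)
    return max(cs,key=cv2.contourArea),m
def rect(c,cn,z):
    p=np.array([onz(c,u,v,z)[:2] for u,v in cn[:,0]]); 
    (x,y),(w,h),a=cv2.minAreaRect((p*1000).astype(np.float32)); b=cv2.boxPoints(((x,y),(w,h),a))
    return x,y,w,h,a,b
E
cat > m.py <<'E'
from h import *
R={'top':dict(orange=(330,190,440,270),red=(230,180,300,245),blue=(180,170,260,250),bed=(230,170,310,260),blade=(335,200,420,245),black=(320,190,440,270)),
'side':dict(orange=(280,130,330,195),red=(240,205,310,260),blue=(210,230,320,310),bed=(230,195,330,270),blade=(285,140,320,185),black=(270,125,350,195))}
Z=dict(orange=.050,red=.029,blue=.029,bed=.020,blade=.006,black=.004)
for n in R:
    c,im=snap(n); P=cloud(c)
    for k in Z:
        cn,m=corners(c,im,k,R[n][k]); x,y,w,h,a,b=rect(c,cn,Z[k])
        z=P[...,2][cv2.erode(m,np.ones((3,3)))>0]
        print(n,k,'ctr %.1f %.1f size %.1f %.1f ang %.1f'%(x,y,w,h,a),'zmed %.4f'%(np.median(z) if len(z) else -1), np.round(b).astype(int).tolist())
    if n=='top': cv2.imwrite('pics/crop.png',cv2.resize(im[175:325,190:440],None,fx=3,fy=3,interpolation=cv2.INTER_CUBIC))
E
python3 m.py
```

```text
Traceback (most recent call last):
  File "m.py", line 8, in <module>
    cn,m=corners(c,im,k,R[n][k]); x,y,w,h,a,b=rect(c,cn,Z[k])
         ~~~~~~~^^^^^^^^^^^^^^^^
  File "h.py", line 32, in corners
    return max(cs,key=cv2.contourArea),m
           ~~~^^^^^^^^^^^^^^^^^^^^^^^^
ValueError: max() iterable argument is empty
```

```bash
python3 - <<'E'
import cv2
a=cv2.cvtColor(cv2.imread('pics/top0.png'),cv2.COLOR_BGR2HSV);b=cv2.cvtColor(cv2.imread('pics/side0.png'),cv2.COLOR_BGR2HSV)
for n,i,ps in(('t',a,[(388,222),(260,213),(218,212),(280,220),(360,222),(380,245),(325,222)]),('s',b,[(307,150),(277,236),(265,270),(285,218),(303,170),(325,170),(270,170)])):
    print(n,[i[v,u].tolist() for u,v in ps])
E
```

```text
t [[15, 157, 252], [1, 170, 229], [106, 151, 187], [30, 2, 255], [110, 7, 231], [45, 16, 63], [95, 12, 128]]
s [[16, 196, 254], [1, 207, 237], [109, 189, 185], [150, 1, 252], [113, 9, 235], [45, 13, 40], [101, 18, 113]]
```

```bash
sed -i "s/>5)&(h\[...,0\]<17)&(h\[...,1\]>190)/>6)\&(h[...,0]<22)\&(h[...,1]>90)/; s/h\[...,1\]>180)&(h\[...,2\]>120/h[...,1]>100)\&(h[...,2]>120/; s/h\[...,1\]>150)&(h\[...,2\]>80/h[...,1]>90)\&(h[...,2]>80/; s/h\[...,2\]<28)/h[...,2]<85)/" h.py; python3 m.py
```

```text
top orange ctr 537.8 -308.7 size 86.3 20.2 ang 89.1 zmed 0.0499 [[527, -352], [547, -352], [549, -266], [528, -265]]
top red ctr 566.2 12.2 size 59.8 85.0 ang 81.3 zmed 0.0293 [[520, -11], [604, -24], [613, 35], [529, 48]]
top blue ctr 573.7 113.4 size 109.0 146.2 ang 81.4 zmed 0.0294 [[493, 70], [638, 49], [654, 156], [510, 178]]
top bed ctr 555.7 -5.7 size 132.9 147.1 ang 81.6 zmed 0.0203 [[473, -61], [619, -82], [638, 49], [493, 71]]
top blade ctr 539.3 -284.9 size 141.9 43.3 ang 87.0 zmed 0.0060 [[514, -355], [557, -357], [565, -215], [521, -213]]
top black ctr 522.2 -299.8 size 137.9 236.3 ang 3.9 zmed 0.0041 [[445, -187], [462, -422], [599, -413], [583, -177]]
side orange ctr 537.4 -311.9 size 91.0 21.4 ang 87.7 zmed 0.0531 [[525, -357], [546, -358], [550, -267], [529, -266]]
side red ctr 566.2 10.6 size 64.8 89.8 ang 81.1 zmed 0.0318 [[517, -14], [606, -28], [616, 36], [527, 50]]
side blue ctr 572.9 110.7 size 112.1 149.2 ang 81.5 zmed 0.0316 [[491, 66], [638, 44], [655, 155], [507, 177]]
side bed ctr 555.8 -13.5 size 125.8 146.6 ang 81.5 zmed 0.0228 [[474, -65], [619, -87], [638, 38], [493, 60]]
side blade ctr 539.3 -288.9 size 142.0 40.9 ang 86.9 zmed 0.0088 [[515, -359], [556, -361], [563, -219], [523, -217]]
side black ctr 522.6 -303.9 size 142.3 244.2 ang 3.9 zmed 0.0071 [[443, -187], [460, -431], [602, -421], [585, -177]]
```

View pics/crop.png

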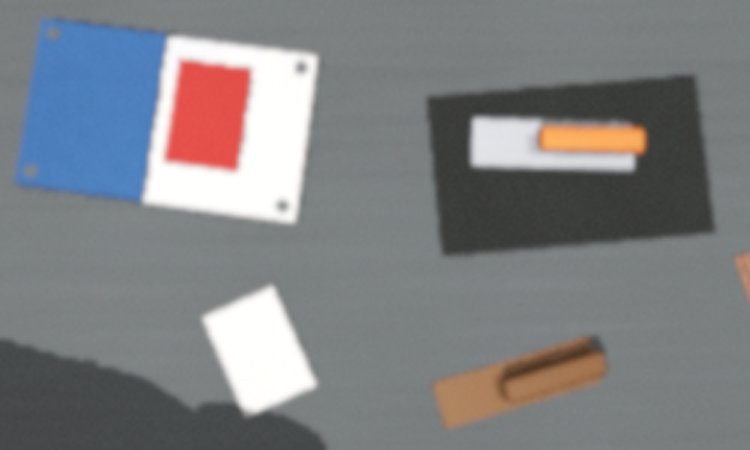

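The crop shows the orange-gripped lifter on the black mat (crop 590,140) and the red plate on the white bed (crop 208,115). The brown lifter and white plate lie apart. All measured heights match the text: bar top 50 mm, plate 29, bed 20, mat 4. The targets from the measurements are lifter origin (538,-310), yaw -2.5°, and jig yaw -8.5° with the step middle near (565,59). I'll approach now.

```bash

python3 -m crank '{"steps":[[[0.5,-1,0],[0,0,-0.4]],[[0.5,-1,0],[0,0,-0.4]],[[0.5,-1,0],[0,0,-0.4]],[[0.5,-1,0],[0,0,-0.4]],[[0.5,-1,0],[0,0,-0.4]],[[0.5,-1,0],[0,0,-0.4]],[[0.5,-1,0],[0,0,-0.4]],[[0.5,-1,0],[0,0,-0.4]],[[0.5,-1,0],[0,0,-0.4]],[[0.5,-1,0],[0,0,-0.4]]]}' 87
python3 -m crank '{"steps":[[[0.5,-1,0],[0,0,-0.4]],[[0.5,-1,0],[0,0,-0.4]],[[0.5,-1,0],[0,0,-0.4]],[[0.5,-1,0],[0,0,-0.4]],[[0.5,-1,0],[0,0,-0.4]],[[0.5,-1,0],[0,0,-0.4]],[[0.5,-1,0],[0,0,-0.4]],[[0.5,-1,0],[0,0,-0.4]],[[0.5,-1,0],[0,0,-0.4]],[[0.5,-1,0],[0,0,-0.4]]]}'
python3 -m crank '{"steps":[[[0.1,-1,0],[0,0,-0.4]],[[0.1,-1,0],[0,0,-0.4]],[[0.1,-1,0],[0,0,-0.4]],[[0.1,-1,0],[0,0,-0.4]],[[0.1,-1,0],[0,0,-0.4]],[[0.1,-1,-0.4],[0,0,-0.4]],[[0.1,-1,-0.4],[0,0,-0.4]],[[0.1,-1,-0.4],[0,0,-0.4]],[[0.1,-1,-0.4],[0,0,-0.4]],[[0.1,-1,-0.4],[0,0,-0.4]]]}'
```

```text
time: 1.08
ee_pos: [0.383, 0.3181, 0.1883]
eef_rot: [0.378, 0.926, 0.0, -0.0]
ft_force: [0.3, 1.0, 0.1]
width: 0.0871
grip_force: 0.0
time: 1.92
ee_pos: [0.5079, 0.0682, 0.1884]
eef_rot: [0.533, 0.846, 0.0, 0.0]
ft_force: [0.3, -0.2, -0.4]
width: 0.087
grip_force: 0.0
time: 2.75
ee_pos: [0.5326, -0.1817, 0.1379]
eef_rot: [0.672, 0.741, 0.0, 0.0]
ft_force: [0.1, 1.2, 0.1]
width: 0.0868
grip_force: 0.0
```

```bash

python3 -m crank '{"steps":[[[0.04,-0.85,0],[0,0,-0.3]],[[0.04,-0.85,0],[0,0,-0.3]],[[0.04,-0.85,-0.2],[0,0,-0.3]],[[0.04,-0.85,-0.4],[0,0,-0.3]],[[0.03,-0.85,-0.4],[0,0,-0.3]],[[0.03,-0.88,-0.4],[0,0,-0.12]],[[0,0,-0.6],[0,0,0]],[[0,0,-0.6],[0,0,0]],[[0,0,-0.4],[0,0,0]],[[0,0,0],[0,0,0]]]}' 87
python3 -m crank '{"steps":[[[0,0,-0.5],[0,0,0]],[[0,0,-0.5],[0,0,0]],[[0,0,-0.4],[0,0,0]],[[0,0,-0.3],[0,0,0]],[[0,0,0],[0,0,0]]]}'
python3 -c "
from h import *
c,im=snap('side');cv2.imwrite('pics/g.png',cv2.resize(im[90:240,230:430],None,fx=3,fy=3));s=monitor.read_state();print(s['ee_pos'],s['eef_rot'],s['ft_force'])"
```

```text
time: 3.58
ee_pos: [0.5369, -0.3078, 0.061]
eef_rot: [0.722, 0.692, -0.001, -0.002]
ft_force: [-0.6, 1.0, -0.7]
width: 0.0869
grip_force: 0.0
time: 4.0
ee_pos: [0.5372, -0.3081, 0.0188]
eef_rot: [0.722, 0.692, -0.0, -0.001]
ft_force: [0.3, 0.6, 0.0]
width: 0.0874
grip_force: 0.0
[ 0.53750555 -0.30842227  0.01984936] [ 7.21973539e-01  6.91920230e-01 -3.30123290e-04 -7.04187418e-04] [-4.08456626e-01  2.03724352e-01  7.17032515e-05]
```

View pics/g.png

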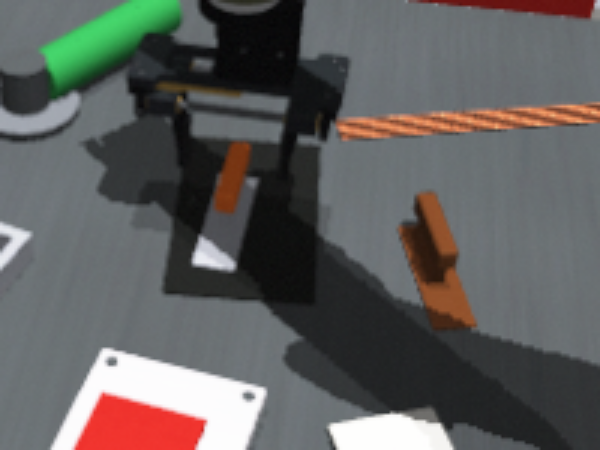

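The fingers straddle the orange bar (crop 235,175) with clearance on both sides. I'll close now.

```bash

python3 -m crank '{"steps":[[[0,0,0],[0,0,0]],[[0,0,0],[0,0,0]],[[0,0,0],[0,0,0]],[[0,0,0],[0,0,0]],[[0,0,0],[0,0,0]],[[0,0,0],[0,0,0]],[[0,0,0],[0,0,0]],[[0,0,0],[0,0,0]]]}' 5 60
python3 -m crank '{"steps":[[[0,0,0.2],[0,0,0]],[[0,0,0.4],[0,0,0]],[[0,0,0.4],[0,0,0]],[[0,0,0.4],[0,0,0]],[[0,0,0.4],[0,0,0]],[[0,0,0.4],[0,0,0]],[[0,0,0],[0,0,0]],[[0,0,0],[0,0,0]]]}'
```

```text
time: 4.72
ee_pos: [0.5381, -0.3087, 0.0208]
eef_rot: [0.722, 0.692, 0.0, 0.0]
ft_force: [-0.6, 0.2, 0.4]
width: 0.0416
grip_force: 0.0
time: 5.38
ee_pos: [0.5386, -0.3089, 0.0766]
eef_rot: [0.722, 0.692, 0.0, 0.001]
ft_force: [-0.0, 0.6, 0.4]
width: 0.0057
grip_force: 0.0
```

The fingers had not finished closing before the lift, so the lifter stayed behind. I'll reopen, check that it is undisturbed and retry with a longer wait.

```bash

python3 -m crank '{"steps":[[[0,0,0],[0,0,0]],[[0,0,0],[0,0,0]],[[0,0,0],[0,0,0]],[[0,0,0],[0,0,0]],[[0,0,0],[0,0,0]],[[0,0,0],[0,0,0]],[[0,0,0],[0,0,0]],[[0,0,0],[0,0,0]],[[0,0,0],[0,0,0]],[[0,0,0],[0,0,0]]]}' 60 60
python3 -c "
from h import *
c,im=snap('side');hsv=cv2.cvtColor(im,cv2.COLOR_BGR2HSV)
M['orange']=lambda h:(h[...,0]>3)&(h[...,0]<22)&(h[...,1]>150)&(h[...,2]>90)
cn,m=corners(c,im,'orange',(290,130,325,195));print(rect(c,cn,.05))
cv2.imwrite('pics/g2.png',cv2.resize(im[90:240,230:430],None,fx=3,fy=3));print(monitor.read_state()['width'])"
```

```text
time: 6.22
ee_pos: [0.5381, -0.3088, 0.0758]
eef_rot: [0.722, 0.692, 0.0, 0.0]
ft_force: [-0.2, 0.3, -0.2]
width: 0.0581
grip_force: 0.0
(537.226318359375, -302.96209716796875, 108.7295913696289, 19.988977432250977, 88.6249771118164, array([[ 525.9301 , -357.0714 ],
       [ 545.9134 , -357.5511 ],
       [ 548.5225 , -248.85278],
       [ 528.53925, -248.37311]], dtype=float32))
0.05871179811249119
```

View pics/g2.png

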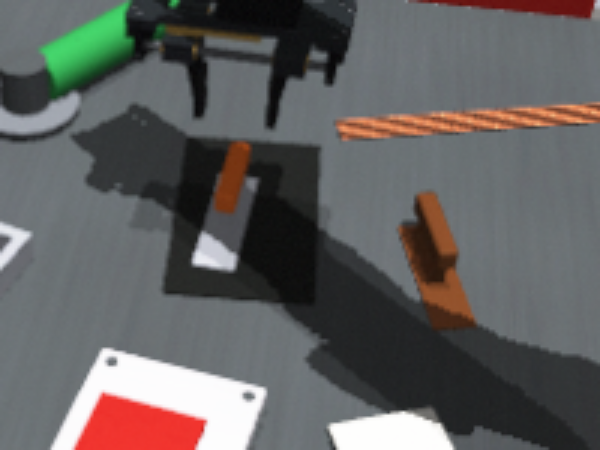

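The lifter has not moved (crop 235,180). I'll go down again and close fully.

```bash

python3 -m crank '{"steps":[[[0,0,-0.4],[0,0,0]],[[0,0,-0.5],[0,0,0]],[[0,0,-0.5],[0,0,0]],[[0,0,-0.5],[0,0,0]],[[0,0,-0.3],[0,0,0]],[[0,0,0],[0,0,0]]]}' 60 60
python3 -m crank '{"steps":[[[0,0,0],[0,0,0]],[[0,0,0],[0,0,0]],[[0,0,0],[0,0,0]],[[0,0,0],[0,0,0]],[[0,0,0],[0,0,0]],[[0,0,0],[0,0,0]],[[0,0,0],[0,0,0]],[[0,0,0],[0,0,0]],[[0,0,0],[0,0,0]],[[0,0,0],[0,0,0]]]}' 10 60
```

```text
time: 6.77
ee_pos: [0.5367, -0.308, 0.0181]
eef_rot: [0.722, 0.692, -0.001, -0.002]
ft_force: [-0.1, 0.6, -0.1]
width: 0.0601
grip_force: 0.0
time: 7.6
ee_pos: [0.5381, -0.3088, 0.0208]
eef_rot: [0.722, 0.692, 0.0, 0.0]
ft_force: [0.8, 0.9, -1.4]
width: 0.0109
grip_force: 0.0
```

```bash
python3 -c "
from h import *
c,im=snap('side');cv2.imwrite('pics/g3.png',cv2.resize(im[110:200,260:370],None,fx=6,fy=6,interpolation=cv2.INTER_CUBIC));s=monitor.read_state();print(s['width'],s['grip_force'],s['eef_rot'])"
```

```text
0.010647988129719316 0.0 [7.21973670e-01 6.91920528e-01 4.56414501e-05 6.83432560e-06]
```

View pics/g3.png

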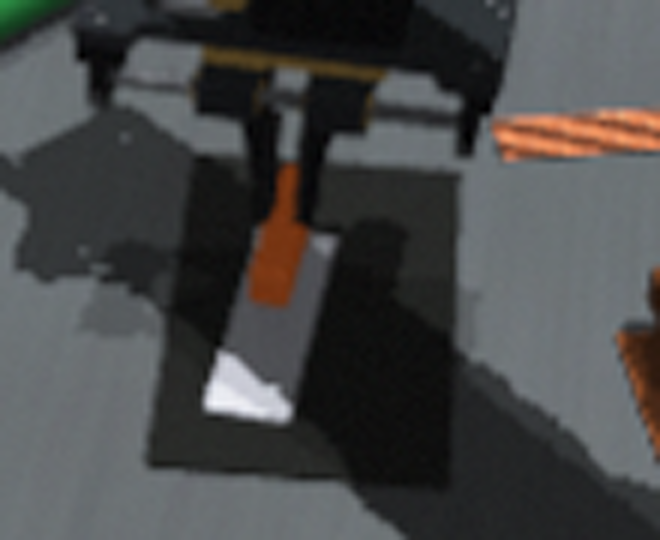

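```bash
cat >> h.py <<'E'
def proj(c,p):
    T=np.array(c["T"]); q=T[:3,:3].T@(np.array(p)-T[:3,3]); f=c["pixels"].shape[0]/2/np.tan(np.radians(c["vfov"])/2)
    x,y=q[0]/-q[2],-q[1]/-q[2]; s=1+c["k1"]*(x*x+y*y); return np.round([c["cx"]+f*s*x,c["cy"]+f*s*y],1)
E
python3 -c "
from h import *
c,im=snap('side');P=cloud(c)
for z in(.02,.04,.055):print(z,[proj(c,(.538+d,-.309,z)).tolist() for d in(-.01,.01)])
for u,v in[(303,146),(304,143),(304,140),(303,136),(312,146),(312,143),(312,140),(313,136),(308,142),(307,140),(305,155)]:print(u,v,np.round(P[v,u]*1000),im[v,u])
"
```

```text
0.02 [[310.1, 155.3], [303.3, 154.5]]
0.04 [[310.5, 149.9], [303.6, 149.1]]
0.055 [[310.7, 145.7], [303.8, 145.0]]
303 146 [ 557. -364.    8.] [14 16 21]
304 143 [ 547. -302.   67.] [15 15 16]
304 140 [ 547. -299.   80.] [16 14 16]
303 136 [ 551. -301.   92.] [14 12 12]
312 146 [ 530. -371.    6.] [33 34 34]
312 143 [ 526. -317.   59.] [14 15 14]
312 140 [ 526. -311.   74.] [8 6 6]
313 136 [ 522. -295.  100.] [13 12 12]
308 142 [ 538. -327.   53.] [16 44 99]
307 140 [ 543. -337.   53.] [ 16  49 111]
305 155 [ 539. -269.   51.] [ 23  58 126]
```

```bash
python3 -c "
from h import *
for n in('side','top'):
    c,im=snap(n);P=cloud(c);h=cv2.cvtColor(im,cv2.COLOR_BGR2HSV)
    m=(abs(P[...,0]-.538)<.05)&(abs(P[...,1]+.305)<.02)&(h[...,2]<60)&(h[...,1]<150)&(P[...,2]>.012)
    v,u=np.where(m); o=np.argsort(P[m][:,2])[:14]
    for i in o: print(n,u[i],v[i],np.round(P[v[i],u[i]]*1000),im[v[i],u[i]])
"
```

```text
side 303 145 [ 550. -303.   59.] [14 14 13]
side 304 145 [ 547. -302.   61.] [17 15 16]
side 305 143 [ 545. -310.   61.] [15 18 23]
side 310 146 [ 529. -298.   62.] [13 15 13]
side 302 145 [ 552. -299.   62.] [13 13 13]
side 303 144 [ 550. -302.   63.] [16 13 15]
side 309 145 [ 532. -300.   64.] [17 24 39]
side 311 146 [ 526. -297.   64.] [11 12 11]
side 304 144 [ 547. -301.   64.] [18 17 17]
side 302 144 [ 552. -300.   64.] [14 14 14]
side 310 145 [ 529. -299.   65.] [14 15 13]
side 305 142 [ 545. -310.   65.] [16 16 17]
side 312 142 [ 526. -314.   65.] [16 16 15]
side 311 145 [ 526. -299.   66.] [ 8  7 10]
top 385 215 [ 549. -297.   82.] [51 53 54]
top 390 199 [ 577. -295.  146.] [41 45 45]
top 388 200 [ 571. -286.  164.] [30 29 28]
top 388 201 [ 569. -285.  165.] [32 33 31]
top 388 196 [ 580. -286.  166.] [31 32 30]
top 388 193 [ 587. -286.  166.] [29 26 23]
top 388 194 [ 584. -286.  167.] [32 31 30]
top 389 193 [ 587. -288.  168.] [33 30 30]
top 389 198 [ 575. -287.  168.] [28 29 29]
top 389 194 [ 584. -288.  168.] [36 33 34]
top 389 201 [ 568. -287.  169.] [35 38 36]
top 389 196 [ 580. -287.  169.] [34 32 33]
top 388 195 [ 582. -285.  169.] [33 31 29]
top 389 199 [ 573. -287.  169.] [34 34 32]
```

The depth shows the real fingertips about 30 mm above the reported TCP: tip z is about 52 mm when 21 mm is reported. That is why the fingers closed above the bar. I'll reopen, descend carefully and re-measure.

```bash

python3 -m crank '{"steps":[[[0,0,0],[0,0,0]],[[0,0,0],[0,0,0]],[[0,0,0],[0,0,0]],[[0,0,0],[0,0,0]],[[0,0,0],[0,0,0]],[[0,0,0],[0,0,0]],[[0,0,0],[0,0,0]],[[0,0,0],[0,0,0]],[[0,0,0],[0,0,0]],[[0,0,0],[0,0,0]]]}' 60 60
python3 -m crank '{"steps":[[[0,0,-0.2],[0,0,0]],[[0,0,-0.2],[0,0,0]],[[0,0,-0.2],[0,0,0]],[[0,0,-0.2],[0,0,0]],[[0,0,0],[0,0,0]],[[0,0,0],[0,0,0]]]}'
python3 -c "
from h import *
c,im=snap('side');P=cloud(c)
h=cv2.cvtColor(im,cv2.COLOR_BGR2HSV)
m=(abs(P[...,0]-.538)<.06)&(abs(P[...,1]+.305)<.02)&(h[...,2]<60)&(h[...,1]<150)&(P[...,2]>.012)
v,u=np.where(m); o=np.argsort(P[m][:,2])[:10]
for i in o: print(u[i],v[i],np.round(P[v[i],u[i]]*1000))
cv2.imwrite('pics/g4.png',cv2.resize(im[110:200,260:370],None,fx=6,fy=6,interpolation=cv2.INTER_CUBIC))"
```

```text
time: 8.63
ee_pos: [0.5381, -0.3088, 0.0208]
eef_rot: [0.722, 0.692, 0.0, 0.0]
ft_force: [0.8, -0.4, -0.3]
width: 0.0587
grip_force: 0.0
time: 9.13
ee_pos: [0.5377, -0.3087, 0.0002]
eef_rot: [0.722, 0.692, -0.0, -0.0]
ft_force: [0.5, 0.4, -0.8]
width: 0.0595
grip_force: 0.0
295 150 [ 572. -303.   38.]
293 150 [ 578. -302.   38.]
297 146 [ 569. -322.   39.]
294 150 [ 575. -302.   39.]
317 153 [ 508. -299.   39.]
296 149 [ 570. -306.   39.]
295 149 [ 573. -304.   41.]
318 153 [ 505. -298.   41.]
317 152 [ 508. -301.   41.]
319 153 [ 502. -296.   42.]
```

View pics/g4.png

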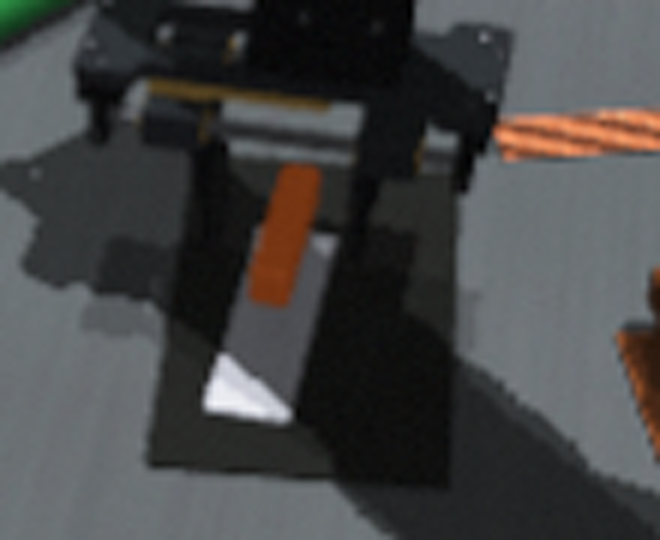

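The fingers straddle the bar (crop 285,230) and nothing touches at a reported z of 0, so the offset is real. I'll lower 12 mm more and grip.

```bash

python3 -m crank '{"steps":[[[0,0,-0.2],[0,0,0]],[[0,0,-0.2],[0,0,0]],[[0,0,-0.08],[0,0,0]],[[0,0,0],[0,0,0]],[[0,0,0],[0,0,0]]]}' 30 60
python3 -m crank '{"steps":[[[0,0,0],[0,0,0]],[[0,0,0],[0,0,0]],[[0,0,0],[0,0,0]],[[0,0,0],[0,0,0]],[[0,0,0],[0,0,0]],[[0,0,0],[0,0,0]],[[0,0,0],[0,0,0]],[[0,0,0],[0,0,0]]]}' 10 60
```

```text
time: 9.6
ee_pos: [0.5379, -0.3087, -0.0114]
eef_rot: [0.722, 0.692, -0.0, -0.0]
ft_force: [0.5, -0.5, -0.0]
width: 0.0351
grip_force: 0.0
time: 10.27
ee_pos: [0.5381, -0.3088, -0.0111]
eef_rot: [0.722, 0.692, 0.0, 0.0]
ft_force: [-1.5, 1.3, 1.8]
width: 0.0196
grip_force: 60.0
```

Gripped at 19.6 mm and 60 N. I'll lift, yaw -6.2° and move to a point 17 mm short of the plate's near edge, staying above the bed.

```bash

python3 -m crank '{"steps":[[[0,0,0.2],[0,0,0]],[[0,0,0.4],[0,0,0]],[[0,0,0.4],[0,0,0]],[[0,0,0.4],[0,0,0]],[[0,0.4,0.04],[0,0,-0.1]],[[0.03,0.6,0],[0,0,-0.1]],[[0.03,0.6,0],[0,0,-0.1]],[[0.03,0.6,0],[0,0,-0.1]],[[0.03,0.6,0],[0,0,-0.1]],[[0.03,0.6,0],[0,0,-0.1]]]}'
python3 -m crank '{"steps":[[[0.03,0.6,0],[0,0,-0.1]],[[0.03,0.6,0],[0,0,-0.1]],[[0.03,0.6,0],[0,0,-0.1]],[[0.03,0.6,0],[0,0,-0.1]],[[0.01,0.6,0],[0,0,-0.1]],[[0,0.6,0],[0,0,-0.1]],[[0,0.19,0],[0,0,-0.04]],[[0,0,0],[0,0,0]],[[0,0,0],[0,0,0]]]}'
cat > v.py <<'E'
from h import *
import sys
for n in('top','side'):
    c,im=snap(n); cv2.imwrite(f'pics/{sys.argv[1]}_{n}.png',im)
    if len(sys.argv)>2: print(n,[proj(c,(x,y,z)).tolist() for x,y,z in eval(sys.argv[2])])
a=cv2.imread(f'pics/{sys.argv[1]}_top.png')[170:270,190:350];b=cv2.imread(f'pics/{sys.argv[1]}_side.png')[170:310,210:350]
cv2.imwrite(f'pics/{sys.argv[1]}.png',np.hstack([cv2.resize(a,(400,250)),cv2.resize(b,(400,400))[:, :]][:1]+[cv2.resize(b,(250,250))]) if 0 else np.hstack([cv2.resize(a,(440,275),interpolation=3),cv2.resize(b,(275,275),interpolation=3)]))
E
python3 v.py p1 '[(.5591,-.0357,.042)]'
```

```text
time: 11.1
ee_pos: [0.5422, -0.2232, 0.0259]
eef_rot: [0.74, 0.673, 0.0, 0.0]
ft_force: [0.0, -0.5, -1.3]
width: 0.0199
grip_force: 60.0
time: 11.85
ee_pos: [0.5453, -0.1296, 0.0254]
eef_rot: [0.758, 0.652, 0.0, 0.0]
ft_force: [0.4, -1.1, -1.4]
width: 0.0193
grip_force: 60.0
top [[277.7, 214.6]]
side [[283.0, 217.3]]
```

View pics/p1.png

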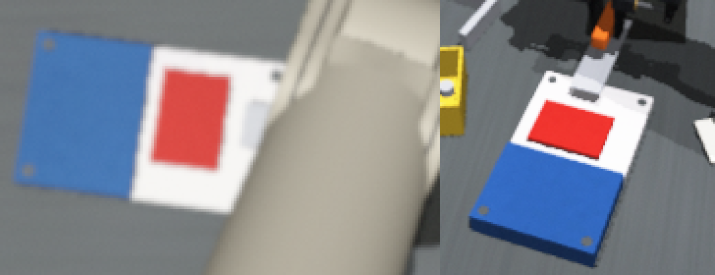

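The tip sits at top pixel (279,215), as predicted, and is centred on the red plate. I'll check the blade pitch and tip height numerically.

```bash
cat > b.py <<'E'
from h import *
O=np.array([.5653,.0595]);a=np.radians(8.5);X=np.array([np.cos(a),-np.sin(a)]);Y=np.array([np.sin(a),np.cos(a)])
def J(P): return np.stack([(P[...,:2]-O)@X,(P[...,:2]-O)@Y,P[...,2]],-1)*1000
if __name__=='__main__':
    for n in('side','top'):
        c,im=snap(n);Q=J(cloud(c));h=cv2.cvtColor(im,cv2.COLOR_BGR2HSV)
        m=(abs(Q[...,0]-8)<15)&(Q[...,1]>-150)&(Q[...,1]<-60)&(Q[...,2]>12)&(h[...,1]<60)
        for y in range(-150,-75,5):
            k=m&(abs(Q[...,1]-y)<2.5)
            if k.sum()>3: print(n,y,k.sum(),np.round(np.percentile(Q[k][:,2],[10,50,90]),1))
        r_=M['red'](h)&(abs(Q[...,0])<80)&(abs(Q[...,1]+40)<80); q=Q[r_]; print(n,'red',np.round(np.percentile(q,[2,50,98],axis=0),1).tolist())
E
python3 b.py
```

```text
side -150 195 [274.1 310.2 357.8]
side -145 128 [ 46.4 376.2 469.2]
side -140 306 [370.7 453.1 474.2]
side -135 52 [ 44.4 385.1 452.4]
side -130 20 [43.6 44.9 45.8]
side -125 17 [43.1 44.6 45.9]
side -120 18 [22.6 45.5 46.7]
side -115 36 [22.4 43.4 46. ]
side -110 38 [22.2 43.4 45.9]
side -105 36 [21.2 24.2 45.1]
side -100 40 [21.4 43.4 45.8]
side -95 20 [21.1 22.7 23.8]
side -90 15 [21.6 22.5 24.1]
side -80 4 [30.2 32.4 33.8]
side red [[-35.0, -76.6, 28.4], [6.9, -44.6, 31.8], [50.3, -16.3, 34.5]]
top -150 31 [466.1 473.6 479.3]
top -145 55 [467.  474.3 479. ]
top -140 36 [449.  475.4 479.6]
top -115 16 [39.3 42.3 44.2]
top -110 23 [41.5 43.3 45.4]
top -105 21 [40.  42.6 44.8]
top -100 23 [39.4 41.9 44.7]
top -95 21 [18.8 21.9 42.7]
top -90 24 [16.7 19.6 21.3]
top -85 23 [16.7 20.1 21.6]
top -80 22 [17.7 20.8 22.6]
top red [[-33.0, -75.4, 25.2], [7.4, -46.6, 29.3], [48.5, -17.7, 33.4]]
```

```bash

python3 -m crank '{"steps":[[[0,0,-0.2],[0,0,0]],[[0,0,-0.2],[0,0,0]],[[0,0,-0.2],[0,0,0]],[[0,0,-0.12],[0,0,0]],[[0,0,0],[0,0,0]],[[0,0,0],[0,0,0]]]}'
for i in 1; do python3 -m crank '{"steps":[[[0,0,-0.03],[0,0,0]],[[0,0,0],[0,0,0]]]}'; python3 -m crank '{"steps":[[[0,0,-0.03],[0,0,0]],[[0,0,0],[0,0,0]]]}'; done
```

```text
time: 12.55
ee_pos: [0.5449, -0.1291, 0.0065]
eef_rot: [0.758, 0.652, -0.0, -0.0]
ft_force: [0.5, 0.1, -1.6]
width: 0.0196
grip_force: 60.0
time: 12.72
ee_pos: [0.5452, -0.129, 0.0061]
eef_rot: [0.758, 0.652, 0.0, 0.0]
ft_force: [-0.1, 0.6, -1.4]
width: 0.0196
grip_force: 60.0
time: 12.88
ee_pos: [0.5451, -0.129, 0.0053]
eef_rot: [0.758, 0.652, 0.0, 0.0]
ft_force: [0.0, -0.7, -2.2]
width: 0.0196
grip_force: 60.0
```

```bash

python3 -m crank '{"steps":[[[0,0,-0.02],[0,0,0]],[[0,0,0],[0,0,0]]]}'|grep -E 'ee_pos|ft'; python3 -m crank '{"steps":[[[0,0,-0.02],[0,0,0]],[[0,0,0],[0,0,0]]]}'|grep -E 'ee_pos|ft';python3 -m crank '{"steps":[[[0,0,-0.02],[0,0,0]],[[0,0,0],[0,0,0]]]}'|grep -E 'ee_pos|ft'
```

```text
ee_pos: [0.5452, -0.129, 0.0049]
ft_force: [-0.7, 0.9, -0.9]
ee_pos: [0.5452, -0.1292, 0.0045]
ft_force: [-0.6, -0.8, 1.7]
ee_pos: [0.5453, -0.1294, 0.0042]
ft_force: [-2.7, -2.0, 5.7]
```

Bed contact found at a reported z of about 4.7 mm (expected 4.9). I'll ease up to bare contact and slide forward.

```bash

python3 -m crank '{"steps":[[[0,0,0.05],[0,0,0]],[[0.012,0.079,0],[0,0,0]],[[0.012,0.079,0],[0,0,0]],[[0.012,0.079,0],[0,0,0]],[[0.012,0.079,0],[0,0,0]],[[0.012,0.079,0],[0,0,0]],[[0.012,0.079,0],[0,0,0]],[[0.012,0.079,0],[0,0,0]],[[0,0,0],[0,0,0]]]}'|grep -E 'ee_pos|ft'
python3 -m crank '{"steps":[[[0.012,0.079,0],[0,0,0]],[[0.012,0.079,0],[0,0,0]],[[0,0,0],[0,0,0]]]}'|grep -E 'ee_pos|ft'
python3 -m crank '{"steps":[[[0.012,0.079,0],[0,0,0]],[[0.012,0.079,0],[0,0,0]],[[0,0,0],[0,0,0]]]}'|grep -E 'ee_pos|ft'
python3 b.py | grep red
```

```text
ee_pos: [0.5473, -0.1144, 0.0049]
ft_force: [0.2, 0.9, -1.7]
ee_pos: [0.5478, -0.1107, 0.0049]
ft_force: [-0.0, 0.1, -1.6]
ee_pos: [0.5485, -0.1067, 0.005]
ft_force: [-0.2, -0.6, -1.7]
side red [[-34.7, -76.6, 28.4], [6.9, -45.1, 31.6], [50.5, -16.4, 34.5]]
top red [[-33.4, -75.6, 25.2], [7.7, -46.7, 29.4], [48.8, -17.8, 33.6]]
```

```bash

python3 -m crank '{"steps":[[[0.012,0.079,0],[0,0,0]],[[0.006,0.04,0],[0,0,0]],[[0,0,0],[0,0,0]]]}'|grep -E 'ee_pos|ft'
python3 -m crank '{"steps":[[[0.012,0.079,0],[0,0,0]],[[0.006,0.04,0],[0,0,0]],[[0,0,0],[0,0,0]]]}'|grep -E 'ee_pos|ft'
python3 -m crank '{"steps":[[[0.012,0.079,0],[0,0,0]],[[0.006,0.04,0],[0,0,0]],[[0,0,0],[0,0,0]]]}'|grep -E 'ee_pos|ft'
python3 b.py | grep red
```

```text
ee_pos: [0.5489, -0.104, 0.005]
ft_force: [0.5, 0.9, -1.5]
ee_pos: [0.5493, -0.101, 0.005]
ft_force: [-0.5, -0.2, -2.2]
ee_pos: [0.5498, -0.098, 0.005]
ft_force: [-0.1, -0.5, -1.8]
side red [[-34.8, -77.9, 28.6], [6.7, -45.5, 31.6], [50.5, -16.3, 34.3]]
top red [[-32.8, -67.2, 25.3], [9.2, -41.6, 29.1], [48.7, -17.9, 33.5]]
```

```bash

python3 -m crank '{"steps":[[[0.006,0.04,0],[0,0,0]],[[0.006,0.04,0],[0,0,0]],[[0,0,0],[0,0,0]]]}'|grep -E 'ee_pos|ft'
python3 -m crank '{"steps":[[[0.006,0.04,0],[0,0,0]],[[0.006,0.04,0],[0,0,0]],[[0,0,0],[0,0,0]]]}'|grep -E 'ee_pos|ft'
python3 -m crank '{"steps":[[[0.006,0.04,0],[0,0,0]],[[0.006,0.04,0],[0,0,0]],[[0,0,0],[0,0,0]]]}'|grep -E 'ee_pos|ft'
python3 -m crank '{"steps":[[[0.006,0.04,0],[0,0,0]],[[0.006,0.04,0],[0,0,0]],[[0,0,0],[0,0,0]]]}'|grep -E 'ee_pos|ft'
python3 b.py | grep red
```

```text
ee_pos: [0.5501, -0.0961, 0.005]
ft_force: [0.4, -0.1, -2.3]
ee_pos: [0.5504, -0.0946, 0.0051]
ft_force: [-0.3, -1.1, -0.6]
ee_pos: [0.5507, -0.0925, 0.0051]
ft_force: [-0.8, -2.6, -1.9]
ee_pos: [0.551, -0.0901, 0.005]
ft_force: [-1.4, -3.2, -1.5]
side red [[-34.8, -73.8, 28.3], [6.9, -40.7, 31.5], [50.5, -11.9, 34.2]]
top red [[-32.6, -55.0, 24.5], [9.2, -33.2, 29.4], [48.7, -12.5, 33.2]]
```

Contact with the pad is at about 16 mm depth, and the plate is sliding at about 3 N. I'll continue to the step.

```bash

python3 -m crank '{"steps":[[[0.006,0.04,0],[0,0,0]],[[0.006,0.04,0],[0,0,0]],[[0.006,0.04,0],[0,0,0]],[[0.006,0.04,0],[0,0,0]],[[0,0,0],[0,0,0]]]}'|grep -E 'ee_pos|ft'
python3 -m crank '{"steps":[[[0.006,0.04,0],[0,0,0]],[[0,0,0],[0,0,0]]]}'|grep -E 'ee_pos|ft'
python3 -m crank '{"steps":[[[0.006,0.04,0],[0,0,0]],[[0,0,0],[0,0,0]]]}'|grep -E 'ee_pos|ft'
python3 b.py | grep red
```

```text
ee_pos: [0.5516, -0.086, 0.005]
ft_force: [0.1, -1.3, -0.7]
ee_pos: [0.5517, -0.0852, 0.005]
ft_force: [-0.1, -2.3, -1.5]
ee_pos: [0.5519, -0.0842, 0.005]
ft_force: [-0.4, -2.9, -0.5]
side red [[-34.9, -66.7, 28.8], [7.1, -35.5, 31.7], [50.7, -6.1, 34.5]]
top red [[-32.8, -45.8, 25.7], [9.3, -25.2, 29.3], [48.9, -5.1, 33.2]]
```

```bash

for i in 1; do python3 -m crank '{"steps":[[[0.006,0.04,0],[0,0,0]],[[0,0,0],[0,0,0]]]}'|grep -E 'ee_pos|ft'
python3 -m crank '{"steps":[[[0.006,0.04,0],[0,0,0]],[[0,0,0],[0,0,0]]]}'|grep -E 'ee_pos|ft'
python3 -m crank '{"steps":[[[0.003,0.02,0],[0,0,0]],[[0,0,0],[0,0,0]]]}'|grep -E 'ee_pos|ft'
python3 -m crank '{"steps":[[[0.003,0.02,0],[0,0,0]],[[0,0,0],[0,0,0]]]}'|grep -E 'ee_pos|ft'; done
python3 b.py | grep red
```

```text
ee_pos: [0.552, -0.0832, 0.005]
ft_force: [-1.2, -2.2, -1.1]
ee_pos: [0.5521, -0.0823, 0.005]
ft_force: [-0.1, -2.5, -1.0]
ee_pos: [0.5522, -0.0823, 0.0051]
ft_force: [-0.2, -4.7, 0.0]
ee_pos: [0.5522, -0.0823, 0.0051]
ft_force: [-1.3, -6.5, -0.1]
side red [[-34.9, -65.3, 28.8], [7.0, -34.7, 31.7], [50.8, -5.4, 34.4]]
top red [[-33.0, -42.5, 25.3], [9.3, -23.1, 29.2], [48.9, -4.4, 33.3]]
```

Home: y has stalled at -82.3 mm while the force rises. I'll bring it to about 8 N and hold.

```bash

python3 -m crank '{"steps":[[[0.002,0.014,0],[0,0,0]],[[0,0,0],[0,0,0]]]}'|grep -E 'ft'
python3 -m crank '{"steps":[[[0,0,0],[0,0,0]],[[0,0,0],[0,0,0]]]}'|grep -E 'ft'
python3 -m crank '{"steps":[[[0,0,0],[0,0,0]]]}'|grep -E 'time|ft'
```

```text
ft_force: [-1.1, -6.9, 0.3]
ft_force: [-1.1, -7.4, 0.7]
time: 18.72
ft_force: [-0.5, -7.6, -0.0]
```

```bash

python3 -m crank '{"steps":[[[0.001,0.009,0],[0,0,0]],[[0,0,0],[0,0,0]],[[0,0,0],[0,0,0]]]}'|grep -E 'ft'
python3 -m crank '{"steps":[[[0,0,0],[0,0,0]],[[0,0,0],[0,0,0]],[[0,0,0],[0,0,0]]]}'|grep -E 'ft'
python3 -m crank '{"steps":[[[0,0,0],[0,0,0]],[[0,0,0],[0,0,0]],[[0,0,0],[0,0,0]]]}'|grep -E 'time|ft'
```

```text
ft_force: [-1.4, -7.1, -0.9]
ft_force: [-0.5, -7.5, 0.4]
time: 19.47
ft_force: [-0.4, -7.4, 0.6]
```

```bash

python3 -m crank '{"steps":[[[0.002,0.016,0],[0,0,0]],[[0,0,0],[0,0,0]],[[0,0,0],[0,0,0]],[[0,0,0],[0,0,0]]]}'|grep -E 'ft'
python3 -m crank '{"steps":[[[0,0,0],[0,0,0]],[[0,0,0],[0,0,0]],[[0,0,0],[0,0,0]],[[0,0,0],[0,0,0]]]}'|grep -E 'ft'
python3 -m crank '{"steps":[[[-0.012,-0.08,0],[0,0,0]],[[-0.012,-0.08,0],[0,0,0]],[[0,0,0],[0,0,0]],[[0,0,0],[0,0,0]]]}'|grep -E 'time|ft|ee'
```

```text
ft_force: [-1.8, -7.8, 0.9]
ft_force: [-1.4, -8.3, 0.7]
time: 20.47
ee_pos: [0.5518, -0.0837, 0.0049]
eef_rot: [0.758, 0.652, 0.0, -0.0]
ft_force: [0.4, -0.1, -2.7]
```

Pressed at about 8.2 N and released. Now I lift along the arc in stages, measuring the plate's tilt from the red face.

```bash
cat > t.py <<'E'
from b import *
c,im=snap('side');Q=J(cloud(c));h=cv2.cvtColor(im,cv2.COLOR_BGR2HSV)
m=(M['red'](h)&(abs(Q[...,0])<90)&(abs(Q[...,1])<110)).astype(np.uint8); q=Q[cv2.erode(m,np.ones((3,3)))>0]
n=np.linalg.svd(q-q.mean(0),full_matrices=False)[2][2]; n*=np.sign(n[2]+.3*n[1])
print('tilt %.1f roll n %s ctr %s y %s z %s'%(np.degrees(np.arctan2(n[1],n[2])),np.round(n,2),np.round(q.mean(0)),np.round(np.percentile(q[:,1],[1,99])),np.round(np.percentile(q[:,2],[1,99]))))
s=monitor.read_state();print(np.round(s['ee_pos']*1000,1),np.round(s['ft_force'],1),s['width'],s['time'])
E
python3 -m crank '{"steps":[[[-0.01,-0.063,0],[0,0,0]],[[0,0,0.06],[0,0,0]],[[0,0,0.1],[0,0,0]],[[0,0,0.1],[0,0,0]],[[0,0,0.11],[0,0,0]],[[0,0,0],[0,0,0]],[[0,0,0],[0,0,0]]]}'|grep -E 'time|ft|ee_p'; python3 t.py
python3 -m crank '{"steps":[[[0.003,0.02,0.1],[0,0,0]],[[0.003,0.02,0.1],[0,0,0]],[[0.003,0.02,0.09],[0,0,0]],[[0,0,0],[0,0,0]],[[0,0,0],[0,0,0]]]}'|grep -E 'time|ft|ee_p'; python3 t.py
```

```text
time: 21.05
ee_pos: [0.5516, -0.086, 0.0144]
ft_force: [-0.7, -0.6, -4.3]
tilt 9.0 roll n [0.   0.16 0.99] ctr [  6. -35.  36.] y [-63.  -9.] z [29. 41.]
[551.5 -86.   14.3] [ 0.1  0.2 -3.8] 0.019571517305121137 21.1
time: 21.52
ee_pos: [0.5518, -0.0845, 0.0217]
ft_force: [0.1, -0.9, -4.0]
tilt 19.7 roll n [0.   0.34 0.94] ctr [  7. -34.  40.] y [-59.  -9.] z [30. 51.]
[551.8 -84.6  21.6] [-0.5 -1.  -3.2] 0.01923162088076265 21.5667
```

Tilt follows the model (9° then 20°). Continuing the arc.

```bash

python3 -m crank '{"steps":[[[0.006,0.038,0.093],[0,0,0]],[[0.006,0.038,0.093],[0,0,0]],[[0.006,0.038,0.093],[0,0,0]],[[0.009,0.058,0.097],[0,0,0]],[[0.009,0.058,0.097],[0,0,0]],[[0.009,0.058,0.097],[0,0,0]],[[0,0,0],[0,0,0]],[[0,0,0],[0,0,0]]]}'|grep -E 'ft'; python3 t.py
python3 -m crank '{"steps":[[[0.011,0.075,0.084],[0,0,0]],[[0.011,0.075,0.084],[0,0,0]],[[0.011,0.075,0.084],[0,0,0]],[[0.013,0.09,0.068],[0,0,0]],[[0.013,0.09,0.068],[0,0,0]],[[0.013,0.09,0.068],[0,0,0]],[[0,0,0],[0,0,0]],[[0,0,0],[0,0,0]]]}'|grep -E 'ft'; python3 t.py
```

```text
ft_force: [0.2, -2.1, -3.8]
tilt 40.4 roll n [-0.    0.65  0.76] ctr [  8. -29.  48.] y [-49.  -9.] z [31. 66.]
[552.9 -77.2  35.8] [-0.5 -1.4 -4.3] 0.01949707176918377 22.2833
ft_force: [-0.2, -0.3, -3.3]
tilt 61.3 roll n [0.   0.88 0.48] ctr [  8. -21.  56.] y [-34.  -8.] z [32. 79.]
[554.8 -64.8  47.2] [ 0.2 -1.4 -2.7] 0.019280818876099236 23.0
```

```bash

python3 -m crank '{"steps":[[[0.015,0.102,0.05],[0,0,0]],[[0.015,0.102,0.05],[0,0,0]],[[0.015,0.102,0.05],[0,0,0]],[[0.016,0.109,0.032],[0,0,0]],[[0.016,0.109,0.032],[0,0,0]],[[0.016,0.109,0.032],[0,0,0]],[[0,0,0],[0,0,0]],[[0,0,0],[0,0,0]]]}'|grep -E 'ft'; python3 t.py
python3 -m crank '{"steps":[[[0.013,0.087,0.025],[0,0,0]],[[0.013,0.087,0.025],[0,0,0]],[[0.013,0.087,0.025],[0,0,0]],[[0.013,0.087,0.02],[0,0,0]],[[0,0,0],[0,0,0]],[[0,0,0],[0,0,0]]]}'|grep -E 'ft'; python3 t.py
```

```text
ft_force: [-0.5, 0.3, -1.0]
tilt 81.7 roll n [0.   0.99 0.14] ctr [  8. -10.  62.] y [-15.  -5.] z [36. 86.]
[557.1 -49.   53.4] [-0.4 -0.4 -2.2] 0.0194618694702778 23.7167
ft_force: [-0.1, 0.8, -2.5]t.py:4: RuntimeWarning: Mean of empty slice.
  n=np.linalg.svd(q-q.mean(0),full_matrices=False)[2][2]; n*=np.sign(n[2]+.3*n[1])
  ret = um.true_divide(
Traceback (most recent call last):
  File "t.py", line 4, in <module>
    n=np.linalg.svd(q-q.mean(0),full_matrices=False)[2][2]; n*=np.sign(n[2]+.3*n[1])
      ~~~~~~~~~~~~~~~~~~~~~~~~~~~~~~~~~~~~~~~~~~~~~~~~~^^^
IndexError: index 2 is out of bounds for axis 0 with size 0
```

```bash
python3 v.py p2; python3 -c "
from b import *
for n in('side','top'):
    c,im=snap(n);Q=J(cloud(c));h=cv2.cvtColor(im,cv2.COLOR_BGR2HSV)
    m=(abs(Q[...,0])<72)&(Q[...,1]>-30)&(Q[...,1]<110)&(Q[...,2]>31.5+1.5*(n=='side'))
    for lo in range(-30,110,10):
        k=m&(abs(Q[...,1]-lo-5)<5)
        if k.sum()>5: print(n,lo,k.sum(),np.round(np.percentile(Q[k][:,2],[5,50,95])),np.round(np.percentile(Q[k][:,0],[2,98])))"
```

```text
side -30 64 [74. 75. 77.] [-9. 28.]
side -20 20 [74. 75. 77.] [-10.  28.]
side -10 631 [35. 64. 87.] [-35.  53.]
side 0 31 [33. 33. 35.] [-63.  70.]
side 10 31 [33. 34. 34.] [-59.  70.]
side 20 32 [33. 33. 35.] [-67.  69.]
side 30 23 [33. 33. 35.] [-68.  70.]
side 40 24 [33. 34. 35.] [-63.  57.]
side 50 47 [33. 34. 34.] [-67.  66.]
side 60 24 [33. 33. 34.] [-69.  68.]
side 70 36 [33. 33. 34.] [-62.  64.]
side 80 31 [33. 34. 34.] [-62.  59.]
side 90 32 [33. 34. 34.] [-62.  62.]
side 100 12 [33. 33. 34.] [-68.  48.]
top 30 29 [32. 32. 34.] [-57.  66.]
top 40 25 [32. 32. 34.] [-69.  62.]
top 50 34 [32. 32. 34.] [-68.  66.]
top 60 22 [32. 32. 34.] [-59.  68.]
top 70 23 [32. 32. 33.] [-67.  68.]
top 80 38 [32. 32. 34.] [-63.  67.]
top 90 29 [32. 32. 34.] [-66.  67.]
top 100 25 [32. 32. 34.] [-62.  65.]
```

View pics/p2.png

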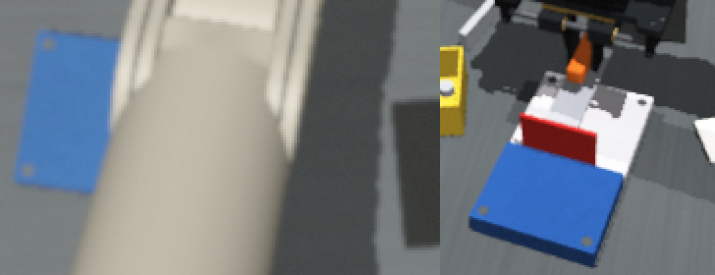

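The plate stands upright against the step (side crop 560,140). Now I push it gently over the top corner.

```bash
cat > u.py <<'E'
from b import *
c,im=snap('side');Q=J(cloud(c));h=cv2.cvtColor(im,cv2.COLOR_BGR2HSV)
m=(abs(Q[...,0])<60)&(Q[...,1]>-12)&(Q[...,1]<75)&(Q[...,2]>35)
print('above',m.sum(),np.round(np.percentile(Q[m],[1,50,99],axis=0)).tolist() if m.sum() else '')
s=monitor.read_state();print(np.round(s['ee_pos']*1000,1),np.round(s['ft_force'],1),s['time'])
E
python3 -m crank '{"steps":[[[0.006,0.04,0.01],[0,0,0]],[[0.006,0.04,0.01],[0,0,0]],[[0.006,0.04,0.01],[0,0,0]],[[0.006,0.04,0.01],[0,0,0]],[[0.006,0.04,0.01],[0,0,0]],[[0.006,0.04,0],[0,0,0]],[[0,0,0],[0,0,0]]]}'|grep -E 'ft'; python3 u.py
python3 -m crank '{"steps":[[[0.006,0.04,0],[0,0,0]],[[0.006,0.04,0],[0,0,0]],[[0.006,0.04,0],[0,0,0]],[[0,0,0],[0,0,0]],[[0,0,0],[0,0,0]]]}'|grep -E 'ft'; python3 u.py
```

```text
ft_force: [0.0, -0.5, -1.6]
above 535 [[-35.0, -11.0, 35.0], [9.0, 1.0, 67.0], [54.0, 23.0, 88.0]]
[559.3 -34.2  57. ] [ 0.1  0.8 -2. ] 25.1
ft_force: [-0.4, 0.3, -2.4]
above 497 [[-35.0, -11.0, 36.0], [8.0, 4.0, 71.0], [54.0, 10.0, 87.0]]
[559.7 -31.3  56.9] [-1.   0.4 -1.4] 25.5667
```

```bash

python3 -m crank '{"steps":[[[0.006,0.04,0],[0,0,0]],[[0.006,0.04,0],[0,0,0]],[[0.006,0.04,0],[0,0,0]],[[0,0,0],[0,0,0]],[[0,0,0],[0,0,0]]]}'|grep -E 'ft'; python3 u.py
python3 -m crank '{"steps":[[[0.006,0.04,0],[0,0,0]],[[0.006,0.04,0],[0,0,0]],[[0.006,0.04,0],[0,0,0]],[[0,0,0],[0,0,0]],[[0,0,0],[0,0,0]]]}'|grep -E 'ft'; python3 u.py
```

```text
ft_force: [1.0, 0.3, -1.9]
above 815 [[-35.0, -12.0, 36.0], [8.0, 15.0, 47.0], [54.0, 43.0, 78.0]]
[560.1 -28.3  57. ] [ 0.2 -0.9 -2.9] 26.0333
ft_force: [-0.7, 0.5, -2.2]
above 963 [[-34.0, -11.0, 35.0], [9.0, 13.0, 40.0], [54.0, 44.0, 79.0]]
[560.6 -25.4  57. ] [-1.2  0.9 -2.3] 26.5
```

The plate has fallen over onto the landing (top at about 38 mm). I'll back off and check it.

```bash

python3 -m crank '{"steps":[[[-0.02,-0.2,0.1],[0,0,0]],[[-0.06,-0.5,0],[0,0,0.1]],[[-0.08,-0.6,0],[0,0,0.1]],[[-0.08,-0.6,0],[0,0,0.1]],[[-0.08,-0.6,0],[0,0,0.1]],[[-0.08,-0.6,0],[0,0,0.1]],[[-0.08,-0.6,0],[0,0,0.1]],[[-0.08,-0.6,0],[0,0,0.1]],[[-0.08,-0.6,0],[0,0,0.1]],[[-0.08,-0.6,0],[0,0,0.1]]]}'|grep -E 'ee_pos|ft'
python3 -m crank '{"steps":[[[-0.07,-0.6,0],[0,0,0.1]],[[-0.06,-0.6,0],[0,0,0.1]],[[-0.05,-0.6,0],[0,0,0.1]],[[-0.04,-0.6,0],[0,0,0.04]],[[-0.04,-0.6,0],[0,0,0]],[[0,-0.6,0],[0,0,0]],[[0,-0.6,0],[0,0,0]],[[0,-0.6,0],[0,0,0]],[[0,-0.6,0],[0,0,0]],[[0,0,0],[0,0,0]]]}'|grep -E 'ee_pos|ft|rot'
python3 v.py p3; python3 -c "
from b import *
for n in('top','side'):
    c,im=snap(n);Q=J(cloud(c));h=cv2.cvtColor(im,cv2.COLOR_BGR2HSV)
    red=M['red'](h)&(abs(Q[...,0])<90)&(abs(Q[...,1])<110);m=(red|((abs(Q[...,0])<70)&(Q[...,1]>-14)&(Q[...,1]<108)&~M['blue'](h)&(Q[...,2]>31))).astype(np.uint8)
    cs=max(cv2.findContours(m,0,1)[0],key=cv2.contourArea)
    p=np.array([onz(c,u,v,.034)[:2] for u,v in cs[:,0]]);pj=np.c_[(p-O)@X,(p-O)@Y]*1000
    print(n,cv2.minAreaRect(pj.astype(np.float32)),np.round(np.percentile(Q[m>0][:,2],[5,50,95])))"
```

```text
ee_pos: [0.5423, -0.1641, 0.0597]
ft_force: [-0.3, -0.3, -1.3]
ee_pos: [0.5348, -0.302, 0.0599]
eef_rot: [0.723, 0.691, -0.001, 0.001]
ft_force: [-0.7, 0.1, -2.1]
top ((8.544105529785156, 16.16972541809082), (66.44159698486328, 96.20713806152344), 89.55902099609375) [32. 36. 41.]
side ((9.250682830810547, 12.71287727355957), (66.0170669555664, 99.27256774902344), 89.94011688232422) [33. 38. 42.]
```

View pics/p3.png

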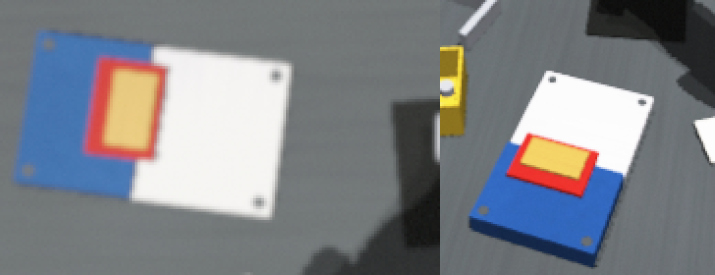

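Plate is pad up, flat and square (within 0.5°), with a small overhang at the step as the task describes. Now I lay the lifter back on the mat.

```bash

python3 -m crank '{"steps":[[[0.07,-0.14,-0.4],[0,0,0]],[[0.06,-0.13,-0.4],[0,0,0]],[[0,0,-0.5],[0,0,0]],[[0,0,-0.5],[0,0,0]],[[0,0,-0.4],[0,0,0]],[[0,0,-0.3],[0,0,0]],[[0,0,-0.2],[0,0,0]],[[0,0,-0.06],[0,0,0]],[[0,0,0],[0,0,0]],[[0,0,0],[0,0,0]]]}'|grep -E 'ee_pos|ft'
python3 -m crank '{"steps":[[[0,0,-0.03],[0,0,0]],[[0,0,0],[0,0,0]],[[0,0,0],[0,0,0]]]}'|grep -E 'ee_pos|ft'
python3 -m crank '{"steps":[[[0,0,-0.03],[0,0,0]],[[0,0,0],[0,0,0]],[[0,0,0],[0,0,0]]]}'|grep -E 'ee_pos|ft'
```

```text
ee_pos: [0.5396, -0.3048, -0.0091]
ft_force: [0.8, -0.2, -0.9]
ee_pos: [0.5396, -0.3047, -0.0099]
ft_force: [-0.4, 0.4, -1.8]
ee_pos: [0.5394, -0.3046, -0.011]
ft_force: [0.4, -0.2, -2.1]
```

```bash

python3 -m crank '{"steps":[[[0,0,-0.03],[0,0,0]],[[0,0,0],[0,0,0]],[[0,0,0],[0,0,0]]]}'|grep -E 'ee_pos|ft'
python3 -m crank '{"steps":[[[0,0,0],[0,0,0]],[[0,0,0],[0,0,0]],[[0,0,0],[0,0,0]],[[0,0,0],[0,0,0]],[[0,0,0],[0,0,0]],[[0,0,0],[0,0,0]],[[0,0,0],[0,0,0]],[[0,0,0],[0,0,0]]]}' 50 60
python3 -m crank '{"steps":[[[0,0,0.2],[0,0,0]],[[0,0,0.4],[0,0,0]],[[0,0,0.6],[0,0,0]],[[0,0,0.8],[0,0,0]],[[0,0,0.8],[0,0,0]],[[0,0,0.8],[0,0,0]],[[-0.3,0.6,0.6],[0,0,0]],[[-0.4,0.8,0.4],[0,0,0]],[[-0.4,0.8,0.4],[0,0,0]],[[-0.4,0.8,0],[0,0,0]]]}'
python3 -m crank '{"steps":[[[-0.4,0.8,0],[0,0,0]],[[-0.4,0.8,0],[0,0,0]],[[0,0.8,0],[0,0,0]],[[0,0.8,0],[0,0,0]],[[0,0.8,0],[0,0,0]],[[0,0,0],[0,0,0]],[[0,0,0],[0,0,0]],[[0,0,0],[0,0,0]]]}'
sed 's/^    if n==.top.*//' m.py > m2.py; python3 m2.py | grep -E 'orange|blade|black'; python3 -c "
from h import *
c,im=snap('side');P=cloud(c)
m=(abs(P[...,0]-.54)<.06)&(abs(P[...,1]+.29)<.1);h=cv2.cvtColor(im,cv2.COLOR_BGR2HSV);k=m&(h[...,1]<50)&(h[...,2]>130)
for y in range(-360,-200,20):
    q=P[k&(abs(P[...,1]*1000-y)<10)]
    if len(q):print(y,len(q),np.round(np.median(q[:,2])*1000,1))
k=m&M['orange'](h);print('bar z',np.percentile(P[k][:,2],[10,50,90]))"
```

```text
ee_pos: [0.5394, -0.3046, -0.011]
ft_force: [-3.4, 2.1, 5.9]
time: 30.62
ee_pos: [0.5393, -0.3046, -0.0118]
eef_rot: [0.722, 0.692, 0.0, 0.0]
ft_force: [0.4, -0.9, -0.1]
width: 0.0497
grip_force: 0.0
time: 31.45
ee_pos: [0.5023, -0.2298, 0.1159]
eef_rot: [0.722, 0.692, 0.001, 0.001]
ft_force: [0.3, 0.1, 0.2]
width: 0.0499
grip_force: 0.0
time: 32.12
ee_pos: [0.4819, -0.1304, 0.1138]
eef_rot: [0.722, 0.692, 0.0, 0.0]
ft_force: [-0.2, 0.5, -0.7]
width: 0.05
grip_force: 0.0
top orange ctr 538.9 -316.3 size 60.9 20.5 ang 86.4 zmed 0.0503 [[527, -346], [547, -347], [551, -287], [531, -285]]
top blade ctr 541.7 -266.4 size 168.0 115.3 ang 89.0 zmed 0.5462 [[483, -349], [598, -351], [601, -183], [486, -181]]
top black ctr 525.0 -348.1 size 139.5 142.0 ang 3.7 zmed 0.0041 [[451, -282], [460, -423], [599, -414], [590, -273]]
side orange ctr 544.6 -291.0 size 16.9 59.0 ang 7.8 zmed 0.0533 [[532, -263], [540, -321], [557, -319], [549, -261]]
side blade ctr 529.3 -280.4 size 26.2 16.0 ang 85.9 zmed 0.0093 [[520, -293], [536, -294], [538, -268], [522, -267]]
side black ctr 529.7 -326.8 size 232.1 347.5 ang 3.6 zmed 0.0072 [[403, -161], [425, -507], [656, -493], [635, -146]]
-360 1 5.1
-340 8 9.0
-320 3 8.1
-300 2 8.3
-280 24 8.4
-260 11 9.6
-240 12 9.2
-220 4 8.6
bar z [0.05107877 0.05276081 0.05451405]
```

The lifter lies flat on the mat (blade top and bar heights as at the start) and the robot is clear of everything.

```bash
python3 -c "
from bench import ticket
print(ticket.close_job())"
```

```text
the job is handed in; nothing more can be done
None
```

The job is handed in at 32 s: the plate was pressed home with about 8 N, turned over the step and lies flat and square on the landing, brass pad up, and the lifter is back flat on the mat; the judge gave no verdict.

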